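# Draw the filter plate out of the printer's air box

### The arm

A 6-joint arm with a two-finger parallel gripper is mounted at the origin on the work surface. World frame = base frame: x ahead of the robot, y to its left, z up, the work surface at z = 0. Lengths are in m, angles in degrees, forces in N, time in s.
With the tool pointing down it reaches from about 0.35 to 0.875 m from the base axis. Payload 4.2 kg.
Tool frame: the origin (TCP) lies at the very end of the fingers, on their centre line; the grasp point (between the pads) lies 19 mm behind it (r.hold_point_z is the distance from the TCP to the grasp point, in m); z points along the fingers, y is the direction in which the jaws open and shut (so a half turn about z gives the same grasp; the last joint's range is limited). The gripper opens to 87 mm and grips with 3 to 60 N. Pads are 19 mm wide; open, the fingers measure 117 mm over their backs; the gripper's body (75 mm by 190 mm) begins 51 mm behind the grasp point.
Start: joints at [-60.069, 22.042, 0.453, 0, -68.411, -14.817], TCP at [0.163, -0.603, 0.223] pointing down, gripper open.
Joint ranges: [-179.83, 179.83], [-69.29, 118.12], [-61.27, 80.66], [-181.25, 117.63], [-171.15, -9.14], [-177.46, 177.46]. Speed limits (degrees/s): [159.86, 159.86, 180, 180, 180, 180].

### API

Orientations are given as a 3x3 rotation matrix whose columns are the frame's x, y, z axes.
In Python, from station import r, cams, ticket gives the robot as it stands.
- The arm moves only by the tool drive_tool, never from a script. Its argument "deltas" is a list of rows, each an object of numbers: "dx", "dy", "dz": the shift along the tool's x, y, z in m; "wx", "wy", "wz": the turn, a rotation vector about the tool's x, y, z in degrees. A call has 1 to 20 rows; each row is the pose to reach, as a shift and turn from the pose commanded when the call began, along the tool's axes at that moment; what a row does not reach only later rows make up. A row lasts 1/10 s, in which the tool goes at most 50 mm and 8.59 degrees, less where a joint would pass 70% of its speed; a pose out of reach is approached as far as the arm can. A call with a gripper value outside its range is refused whole. "gripper" is the opening, from 0 (shut) to 1 (fully open), set as the call begins (left out, the last holds). The fingers move at their own pace and stop on an object; the grip force is fixed at half the most. Time passes only in rows, so rows that repeat a pose let the fingers close. It gives the time, the measured TCP pose, the force and the opening at its end, in the units of the state.
- r.sense(): the state, without advancing time (a new reading comes with each control period).
- cams.capture(name): name is "scene" or "top" or "wrist"; returns the picture (420x560x3 uint8, red, green, blue); there is no depth.
- cams.camera_model(name): a dict with "intrinsics" (3x3 intrinsics, pixels), "extrinsics" (4x4, takes a point from world to camera coordinates); the wrist camera has in their place "T_tool_cam" (4x4, takes a point from camera to tool coordinates, whose origin is the TCP and whose axes are the flange's). Camera axes: x right, y down, z forward; pixel columns grow to the right and rows downward; lengths in m; the calibration is good to about 2 mm. The wrist camera is an equidistant fisheye: a pixel r from the principal point sees the ray r / f radians off the axis. A picture is of the moment at which its call begins: read the wrist's pose just before it. camera_model takes no time and is no camera call.
- ticket.finish_job(): hands the job in, once; it reports no verdict.
The state is a dict: "time_s": time; "joints": joint angles; "joint_velocities": joint speeds; "effort": joint torques, N m; "tcp_pos": TCP position; "ee_rot": TCP orientation; "wrist_force": force on the tool from outside, world axes, zero at the start; "moment": the same for the moment, N m; "gripper_width": opening from 0.0 (shut) to 1.0 (fully open).
Only numpy, scipy, OpenCV 4.12 (cv2) and the standard library are available. Lean on these libraries where they do the work, as an engineer would, in place of code of your own. Each camera call takes 0.05 s, during which the arm holds its last target.

### The job

The filter of the 3D printer's air box is due for a check: take the printed figure off the box's flap and stand it upright in the deeper tray, then swing the flap up until it stands upright or leans back, and leave it open. Draw out the filter plate (the one with the broad flat tab), leaving the blank plate with the round knob seated in its slot, and finish while still holding the filter plate in the gripper, upright and still, over the middle of the low dust tray and at least 10 cm clear above the bench. Do not push the mug, screwdriver or gear about.

Things in the scene. Friction and masses are not known exactly. Their poses are not given: they have to be found in the camera images.
- air_box: Fixed metal box under a hinged flap, 140 (x) x 180 (y) x 90 mm high, walls and floor 5 mm; origin at the centre of its underside, z up, fan-grille front to its -x. Inside at its x = 0 are two upright slots centred at its y = +42 and -42 mm, one with the filter plate, one with the blank. Slot ribs reach 50 mm above the bench and lap only the outer 6 mm of the plates' side edges, 2 mm clearance.
- flap (a joint): Hinge of the box's flap, rad: 0 shut, grows as the flap swings up, 1.57 upright, stop at 1.9. 150 g and stiff: it stays wherever it is left (1 to 2.5 N at the tab to move it). The flap is a 140 x 180 x 5 mm plate lying on the box's rim, its top face 95 mm above the bench when shut.
- flap_hinge (a point): Middle of the flap's hinge line, on the box's far (+x) top edge: at the box's (70, 0, 90) mm. The line runs along the box's y.
- flap_tab (a point): Top centre of the upright pull tab near the flap's front edge: 12 mm (box x) x 30 mm (box y), 36 mm proud of the flap's top face; moves with the flap. When shut this point is 125 mm from the hinge line towards the box's -x and 131 mm above the bench. Gripped on its two end faces (30 mm apart along box y), the tab can pivot between the fingers as the flap swings.
- figure: Printed plastic chess-like figure, 78 mm tall, about 70 g, standing on the flap at the start; origin at the centre of its underside, z its own up. Foot disc 48 mm across, waist 20 mm across at 34 mm up, head 34 mm across from 46 to 68 mm up.
- parts_tray: Deeper grey tray, fixed, 140 x 140 x 35 mm high, walls and floor 4 mm; origin at the centre of its underside on the bench. It may stand to the left or right of the box.
- dust_tray: Low grey dust tray, fixed, 150 x 150 x 12 mm high, walls and floor 4 mm; origin at the centre of its underside on the bench. It stands on the other side of the box from the deeper tray.
- filter_plate: Filter plate, 90 g, upright in one of the slots, hidden by the flap: body 8 mm thick (its x) x 62 mm wide (its y) x 50 mm high with a pleated panel; on top in the middle a flat tab 8 mm thick x 30 mm wide x 26 mm high (76 mm in all). Origin at the centre of its underside, z up to the tab; seated, 5 mm above the bench. Pinch the tab across its 8 mm thickness and pull straight up.
- blank_plate: Blank plate, about 80 g, in the other slot: the same 8 x 62 x 50 mm body, plain, but with a round knob 14 mm across and 14 mm high on top. Origin at the centre of its underside. Stays in place.
- mug: Bystander: white mug, 76 mm across, 90 mm high, origin at the centre of its underside.
- screwdriver: Bystander: screwdriver about 180 mm long lying on the bench along its x; handle towards its -x, origin on the bench under the tool.
- gear: Bystander: printed gear 58 mm across, 12 mm high lying flat in front of the box; origin at the centre of its underside.
Not all that is in view belongs to the job. Of the things shaped like the figure, the white one is meant.

How it is judged (in metres and radians):
On the way, in this order (a step that is already met when the one before it is completed fails the run):
1. the figure stands released in the deeper tray, the flap still shut (x of figure in the frame of parts_tray between -0.055 and 0.055 m and y of figure in the frame of parts_tray between -0.055 and 0.055 m and z of figure in the frame of parts_tray below 0.012 m and angle between figure's own z axis and vertical below 0.25 rad and linear speed of figure below 0.05 m/s and contact force between figure and the fingers below 0.1 N and value of joint flap below 0.15 rad), for 0.2 s.
2. the flap is swung up to about upright or beyond, the filter plate still in its slot (value of joint flap above 1.35 rad and z of filter_plate in the frame of air_box below 0.02 m), for 0.2 s.
3. the filter plate is drawn up clear of the box's rim, held in the gripper (z of filter_plate in the frame of air_box above 0.095 m and contact force between filter_plate and the fingers above 1 N), for 0.1 s.
At the end, for the whole second after the job is handed in: Filter plate gripped, still, upright (0.25 rad), touching no box or tray, underside over 0.10 m up, within 45 mm of the dust tray's centre; flap past 1.35 rad; blank plate within 12 mm of its start; figure standing released (0.25 rad) in the deeper tray, 55 mm per axis (horizontal distance between filter_plate and dust_tray below 0.045 m and height (world z) of filter_plate above 0.1 m and angle between each of filter_plate, figure's own z axis and vertical below 0.25 rad and contact force between filter_plate and the fingers above 1 N and contact force between filter_plate and air_box below 0.1 N and contact force between filter_plate and dust_tray below 0.1 N and linear speed of filter_plate below 0.03 m/s and value of joint flap above 1.35 rad and z of blank_plate in the frame of air_box below 0.012 m and distance of blank_plate from where it was at the start of the episode below 0.012 m and x of figure in the frame of parts_tray between -0.055 and 0.055 m and y of figure in the frame of parts_tray between -0.055 and 0.055 m and z of figure in the frame of parts_tray below 0.012 m and linear speed of figure below 0.05 m/s and contact force between figure and the fingers below 0.1 N); the arm keeps its last pose, push and grip.
It fails at once if the mug is pushed more than 30 mm (distance of mug from where it was at the start of the episode above 0.03 m).
It fails at once if the screwdriver is pushed more than 30 mm (distance of screwdriver from where it was at the start of the episode above 0.03 m).
It fails at once if the gear is pushed more than 30 mm (distance of gear from where it was at the start of the episode above 0.03 m).
It fails at once if the blank plate is pulled up more than 20 mm (z of blank_plate in the frame of air_box above 0.025 m).
It also fails if it takes over 72 s, if anything falls off the work surface, if the arm or the gripper's body presses on something with over 40 N, if the wrist force passes 120 N, or if a joint passes its speed limit or range.

## Working session

There is one attempt and no reset: what is moved stays moved. The work goes in short steps, Python scripts to look and compute and a tool call to move; the robot and the scene stay as the last step left them, time stands still between calls to the robot, and variables do not carry over. Pictures are saved under pics/ and viewed, and the job is handed in when it is done.

Besides the shell and the picture viewer there is one more tool, called after "Emit:" as a command line: name --argument value ..., lists and objects as JSON in quotes. drive_tool: Moves the arm, as the interface text tells. Its arguments: {"type":"object","properties":{"deltas":{"type":"array","items":{"type":"object","properties":{"dx":{"type":"number"},"dy":{"type":"number"},"dz":{"type":"number"},"wx":{"type":"number"},"wy":{"type":"number"},"wz":{"type":"number"}}}},"gripper":{"type":"number"}},"required":["deltas"]}

```bash
ls; mkdir -p pics
python3 - <<'E'
from station import r,cams,ticket
import cv2
for n in ["scene","top","wrist"]:
    im=cams.capture(n); cv2.imwrite(f"pics/{n}0.png",im[:,:,::-1])
    print(n,cams.camera_model(n))
s=r.sense();print(s)
E
```

```text
pics
scene {'intrinsics': array([[486.96007178,   0.        , 279.97261492],
       [  0.        , 486.96007178, 201.56521741],
       [  0.        ,   0.        ,   1.        ]]), 'extrinsics': array([[ 0.72718762,  0.68643349, -0.00268915, -0.43936283],
       [ 0.48977831, -0.52159371, -0.69861091, -0.20254636],
       [-0.48095257,  0.50670412, -0.71549672,  1.53387879],
       [ 0.        ,  0.        ,  0.        ,  1.        ]])}
top {'intrinsics': array([[483.68381764,   0.        , 283.66749744],
       [  0.        , 483.68381764, 212.91406763],
       [  0.        ,   0.        ,   1.        ]]), 'extrinsics': array([[ 0.00456907, -0.99998729, -0.00213287,  0.01868432],
       [-0.98662024, -0.00416037, -0.16298221,  0.56986882],
       [ 0.16297127,  0.00284901, -0.9866267 ,  1.15343389],
       [ 0.        ,  0.        ,  0.        ,  1.        ]])}
wrist {'intrinsics': array([[325.1922621 ,   0.        , 280.89660921],
       [  0.        , 325.1922621 , 210.96554078],
       [  0.        ,   0.        ,   1.        ]]), 'T_tool_cam': array([[-5.45404313e-04, -9.6361811
[... 402 characters left out ...]
5e-02,
       -6.84113854e+01, -1.48184157e+01]), 'joint_velocities': array([ 0.04965149, -0.17512448,  0.2438687 ,  0.07135474, -0.03011184,
       -0.05774951]), 'effort': array([-9.58724922e-04, -3.91051447e+01,  1.87587047e+01,  4.22229186e+00,
        1.24012100e-02, -1.36040553e-04]), 'tcp_pos': array([ 0.16284941, -0.60293447,  0.22172048]), 'ee_rot': array([[-9.65447260e-01, -2.60597922e-01, -5.57451933e-04],
       [-2.60598487e-01,  9.65445983e-01,  1.57543571e-03],
       [ 1.27634456e-04,  1.66627122e-03, -9.99998604e-01]]), 'wrist_force': array([ 0.07596034, -0.24547071, -0.19747559]), 'moment': array([ 0.00477835, -0.04875504,  0.00691277]), 'gripper_width': 1.0033829575478859}
```

View pics/scene0.png

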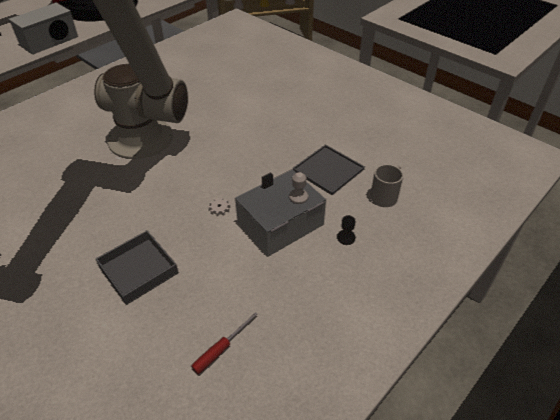

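View pics/top0.png

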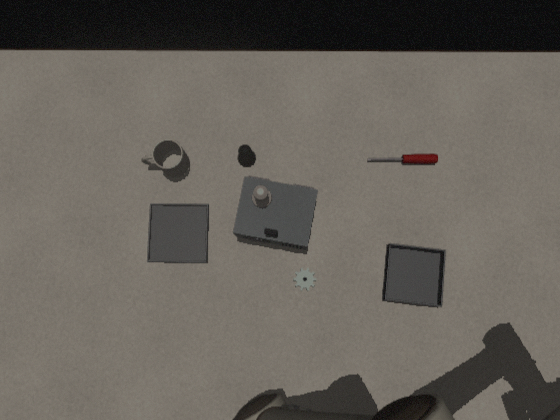

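Run:
```python
import cv2
a=cv2.imread('pics/top0.png')
cv2.imwrite('pics/topc0.png',cv2.resize(a[40:240,180:430],None,fx=3,fy=3,interpolation=cv2.INTER_CUBIC))
```

```text
(no output)
```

View pics/topc0.png

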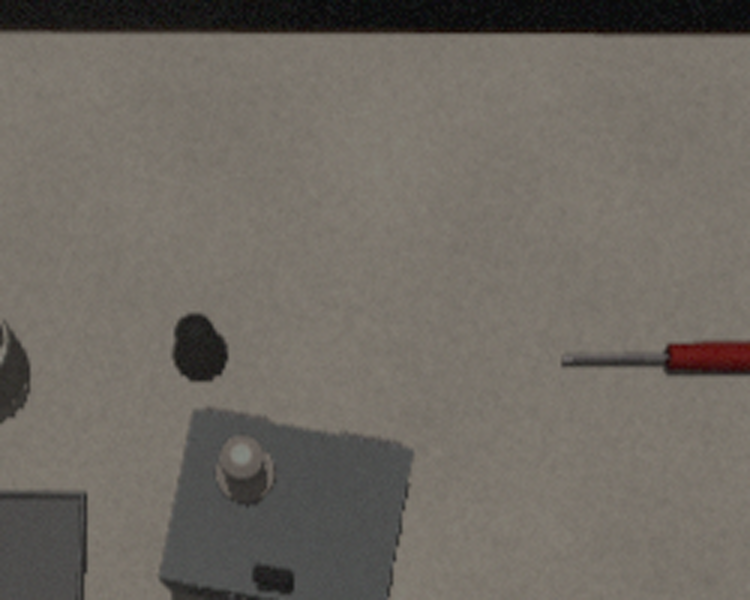

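The pictures show the box at around top (275,212), with the white figure on the flap at (261,195) and the tab at (271,233). The deep tray is on the right at (414,275) and the dust tray on the left at (179,233). I'll enlarge these for precise corners.

Run:
```python
import cv2,numpy as np
a=cv2.imread('pics/top0.png')
def g(n,x0,y0,w,h,f,src=a):
    c=cv2.resize(src[y0:y0+h,x0:x0+w],None,fx=f,fy=f,interpolation=cv2.INTER_CUBIC)
    c=np.clip(c.astype(float)*1.8,0,255).astype(np.uint8)
    for k in range(0,w,10):
        cv2.line(c,(k*f,0),(k*f,6 if (x0+k)%50 else 14),(0,255,255),1)
        if (x0+k)%20==0: cv2.putText(c,str(x0+k),(k*f,24),0,.4,(0,255,255),1)
    for k in range(0,h,10):
        cv2.line(c,(0,k*f),(6,k*f),(0,255,255),1)
        if (y0+k)%20==0: cv2.putText(c,str(y0+k),(8,k*f+4),0,.4,(0,255,255),1)
    cv2.imwrite(f'pics/{n}.png',c)
g('boxT',220,165,110,90,7)
g('trays',140,195,80,80,7)
g('trayd',370,235,85,80,7)
s=cv2.imread('pics/scene0.png')
g('boxS',200,160,140,100,5,s)
```

```text
(no output)
```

View pics/boxT.png

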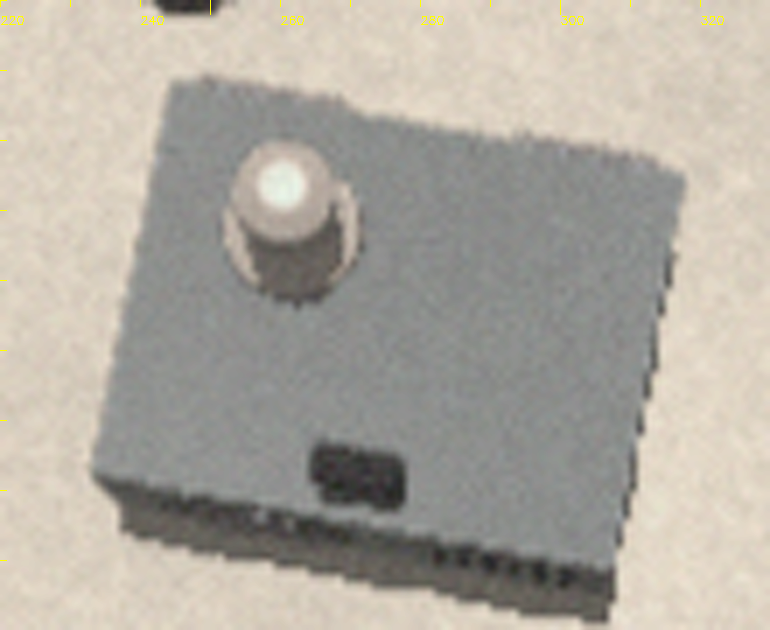

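View pics/trays.png

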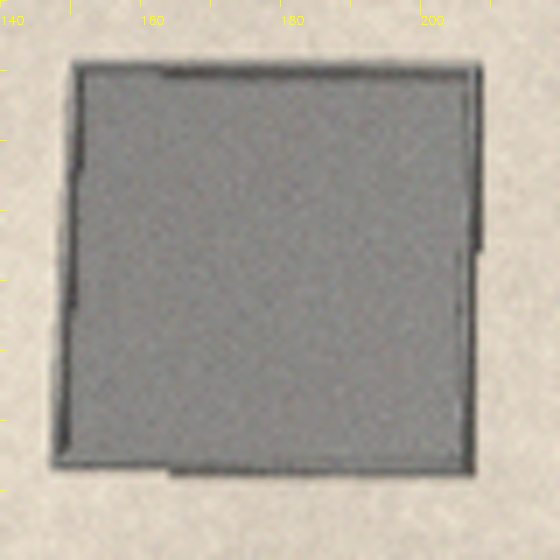

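View pics/trayd.png

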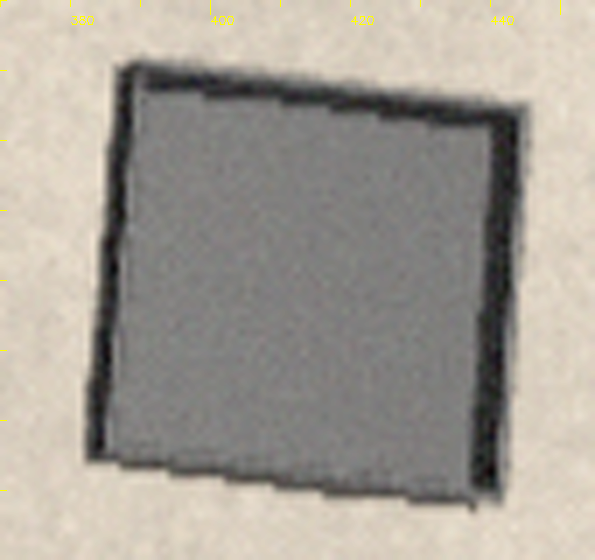

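View pics/boxS.png

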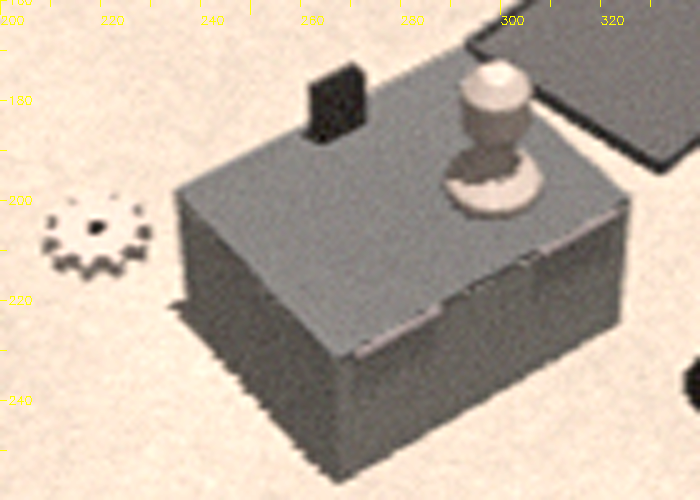

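```bash
cat > h.py <<'E'
import numpy as np,cv2
from station import r,cams,ticket
def ray(name,u,v):
    m=cams.camera_model(name);K=m['intrinsics'];T=m['extrinsics']
    d=np.linalg.inv(K)@np.array([u,v,1.]);R=T[:3,:3];return -R.T@T[:3,3],R.T@d
def pix(name,u,v,z):
    o,d=ray(name,u,v);return o+d*(z-o[2])/d[2]
def proj(name,P):
    m=cams.camera_model(name);p=m['extrinsics'][:3,:3]@P+m['extrinsics'][:3,3];p=m['intrinsics']@p;return p[:2]/p[2]
def wproj(P,s=None):
    s=s or r.sense();m=cams.camera_model('wrist');T=np.linalg.inv(m['T_tool_cam'])
    p=s['ee_rot'].T@(np.array(P)-s['tcp_pos']);p=T[:3,:3]@p+T[:3,3]
    th=np.arctan2(np.hypot(p[0],p[1]),p[2]);ph=np.arctan2(p[1],p[0]);K=m['intrinsics']
    return np.array([K[0,2]+K[0,0]*th*np.cos(ph),K[1,2]+K[0,0]*th*np.sin(ph)])
def wpix(u,v,z,s=None):
    s=s or r.sense();m=cams.camera_model('wrist');K=m['intrinsics'];T=m['T_tool_cam']
    x,y=u-K[0,2],v-K[1,2];q=np.hypot(x,y);th=q/K[0,0]
    d=np.array([np.sin(th)*x/q,np.sin(th)*y/q,np.cos(th)])
    o=s['tcp_pos']+s['ee_rot']@T[:3,3];d=s['ee_rot']@T[:3,:3]@d
    return o+d*(z-o[2])/d[2]
def go(P,R=None,s=None):
    s=s or r.sense();d=s['ee_rot'].T@(np.array(P)-s['tcp_pos']);print('d tool',d.round(4))
    if R is not None:
        rv=cv2.Rodrigues(s['ee_rot'].T@R)[0].ravel()*57.29578;print('w',rv.round(2))
E
python3 - <<'E'
from h import *
np.set_printoptions(precision=4,suppress=True)
def box(n,c,z):
    P=np.array([pix('top',u,v,z) for u,v in c]);print(n,P[:,:2].tolist())
    print(' centre',P.mean(0),'sides',[np.linalg.norm(P[i]-P[(i+1)%4]).round(4) for i in range(4)])
    print(' yaw x', np.degrees([np.arctan2(*(P[0]-P[3])[[1,0]]),np.arctan2(*(P[1]-P[2])[[1,0]]),np.arctan2(*(P[0]-P[1])[[1,0]])-np.pi/2,np.arctan2(*(P[3]-P[2])[[1,0]])-np.pi/2]))
    return P.mean(0)
box('box',[(244.6,176.4),(317.9,189.3),(307.6,246.1),(233.3,232.1)],.095)
box('deep',[(387.9,243.9),(445.4,249.7),(441.4,306.4),(382.6,300.4)],.035)
box('dust',[(151,203.9),(208.9,204.1),(207.9,262.6),(147.4,261.9)],.012)
print('tab',pix('top',220+360/7,165+466/7,.131))
print('fig head',pix('top',220+283/7,165+190/7,.095+.06), 'foot', pix('top',220+290/7,165+237/7,.097))
# scene: head centre ~ (298,178)
o1,d1=ray('scene',299,177.5);o2,d2=ray('top',220+283/7,165+190/7)
A=np.stack([d1,-d2],1);t=np.linalg.lstsq(A,o2-o1,rcond=None)[0];print('tri head',o1+d1*t[0],o2+d2*t[1])
o1,d1=ray('scene',299.5,196)
print('foot scene',pix('scene',299,197,.097),'head',pix('scene',299,178,.155))
print('gear',pix('top',305,280,.012),'mug',pix('top',168,152,.09))
for n,R in (('x',[1,0]),):
    pass
print(r.sense()['ee_rot'])
E
```

```text
box [[0.6506382209733621, 0.11564024044391802], [0.6195858532827789, -0.06082241405658609], [0.48289505758916285, -0.035635094525930736], [0.515316393555883, 0.1399751063069111]]
 centre [0.5671 0.0398 0.095 ] sides [np.float64(0.1792), np.float64(0.139), np.float64(0.1786), np.float64(0.1375)]
 yaw x [-10.1945 -10.4405  -9.9802 -10.4602]
deep [[0.49497125577360485, -0.23748952585495028], [0.48120165690664174, -0.37919228313113756], [0.34339053573348943, -0.36262025219624117], [0.35706653263423116, -0.22039550017311496]]
 centre [ 0.4192 -0.2999  0.035 ] sides [np.float64(0.1424), np.float64(0.1388), np.float64(0.1429), np.float64(0.139)]
 yaw x [-7.0661 -6.857  -5.5501 -5.4925]
dust [[0.5975126251327182, 0.3615079861643074], [0.5976116176720614, 0.21300762989305025], [0.44819746644967906, 0.21107249689795204], [0.44927577571615446, 0.3632551949163772]]
 centre [0.5231 0.2872 0.012 ] sides [np.float64(0.1485), np.float64(0.1494), np.float64(0.1522), np.float64(0.1482)]
 yaw x [-0.6753  0.742   0.0382 -0.406 ]
tab [0.5124 0.0488 0.131 ]
fig head [0.5995 0.0739 0.155 ] foot [0.5953 0.0743 0.097 ]
tri head [0.5985 0.0733 0.1578] [0.5989 0.0737 0.1579]
foot scene [0.6034 0.0701 0.097 ] head [0.5978 0.0742 0.155 ]
gear [ 0.406  -0.0327  0.012 ] mug [0.7123 0.3043 0.09  ]
[[-0.9654 -0.2606 -0.0006]
 [-0.2606  0.9654  0.0016]
 [ 0.0001  0.0017 -1.    ]]
```

```bash
cat >> h.py <<'E'
np.set_printoptions(precision=4,suppress=True)
a=np.radians(-10.25);BX=np.array([np.cos(a),np.sin(a),0]);BY=np.array([-np.sin(a),np.cos(a),0]);BC=np.array([.5671,.0398,0])
Z=np.array([0,0,-1.])
RT=np.stack([-BX,BY,Z],1)      # jaws along box y
RP=np.stack([BY,BX,Z],1)       # jaws along box x, cam to +y
RP2=np.stack([-BY,-BX,Z],1)
def B(x,y,z): return BC+BX*x+BY*y+np.array([0,0,z])
E
python3 - <<'E'
from h import *
go([.599,.0737,.23],RT)
E
```

```text
d tool [-0.5974  0.5396 -0.0075]
w [ 0.09 -0.03 25.36]
```

Emit:
drive_tool --deltas '[{"dx": -0.02, "dy": 0.018, "dz": -0.01, "wz": 1}, {"dx": -0.05, "dy": 0.045, "dz": -0.01, "wz": 3}, {"dx": -0.08, "dy": 0.072, "dz": -0.01, "wz": 5}, {"dx": -0.11, "dy": 0.1, "dz": -0.01, "wz": 7}, {"dx": -0.145, "dy": 0.131, "dz": -0.01, "wz": 9}, {"dx": -0.18, "dy": 0.163, "dz": -0.01, "wz": 11}, {"dx": -0.215, "dy": 0.194, "dz": -0.01, "wz": 13}, {"dx": -0.25, "dy": 0.226, "dz": -0.01, "wz": 15}, {"dx": -0.285, "dy": 0.257, "dz": -0.01, "wz": 17}, {"dx": -0.32, "dy": 0.289, "dz": -0.01, "wz": 19}, {"dx": -0.355, "dy": 0.321, "dz": -0.01, "wz": 21}, {"dx": -0.39, "dy": 0.352, "dz": -0.01, "wz": 23}, {"dx": -0.425, "dy": 0.384, "dz": -0.01, "wz": 25}, {"dx": -0.46, "dy": 0.415, "dz": -0.01, "wz": 25.36}, {"dx": -0.495, "dy": 0.447, "dz": -0.01, "wz": 25.36}, {"dx": -0.53, "dy": 0.479, "dz": -0.01, "wz": 25.36}, {"dx": -0.56, "dy": 0.506, "dz": -0.01, "wz": 25.36}, {"dx": -0.58, "dy": 0.524, "dz": -0.01, "wz": 25.36}, {"dx": -0.597, "dy": 0.54, "dz": -0.008, "wz": 25.36}, {"dx": -0.597, "dy": 0.54, "dz": -0.008, "wz": 25.36}]' --gripper 1

```text
schema error: expected keys dx, dy, dz, wx, wy, wz
```

Run:
```python
from h import *
s=r.sense();print(s['tcp_pos'],s['joints'])
for n in ["scene","wrist"]:
    im=cams.capture(n); cv2.imwrite(f"pics/{n}1.png",np.clip(im[:,:,::-1]*1.6,0,255).astype(np.uint8))
print(wproj([.599,.0737,.173],s),wproj([.599,.0737,.095],s),wproj(s['tcp_pos'],s))
```

```text
[ 0.1628 -0.6029  0.2217] [-60.0691  22.0796   0.3968  -0.0187 -68.4114 -14.8184]
[527.7585 479.8732] [514.1297 456.0988] [281.1409 258.6719]
```

View pics/scene1.png

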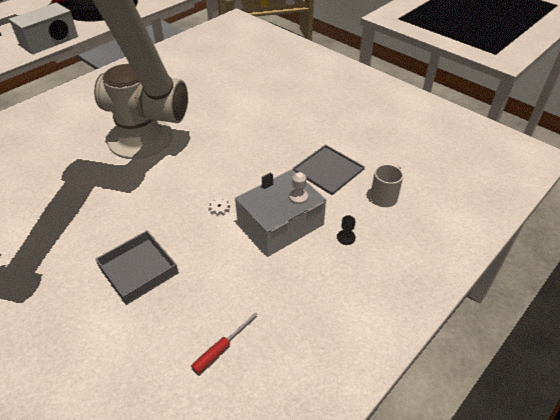

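View pics/wrist1.png

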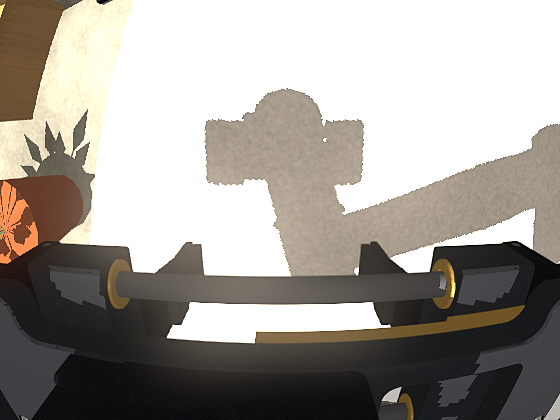

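The wrist view shows the gripper's body is wide along the jaw axis, which matters later beside the open flap. Rows need all six keys, so I'll resend the move.

Emit:
drive_tool --deltas '[{"dx": -0.02, "dy": 0.018, "dz": -0.01, "wx": 0, "wy": 0, "wz": 1}, {"dx": -0.05, "dy": 0.045, "dz": -0.01, "wx": 0, "wy": 0, "wz": 3}, {"dx": -0.08, "dy": 0.072, "dz": -0.01, "wx": 0, "wy": 0, "wz": 5}, {"dx": -0.11, "dy": 0.1, "dz": -0.01, "wx": 0, "wy": 0, "wz": 7}, {"dx": -0.145, "dy": 0.131, "dz": -0.01, "wx": 0, "wy": 0, "wz": 9}, {"dx": -0.18, "dy": 0.163, "dz": -0.01, "wx": 0, "wy": 0, "wz": 11}, {"dx": -0.215, "dy": 0.194, "dz": -0.01, "wx": 0, "wy": 0, "wz": 13}, {"dx": -0.25, "dy": 0.226, "dz": -0.01, "wx": 0, "wy": 0, "wz": 15}, {"dx": -0.285, "dy": 0.257, "dz": -0.01, "wx": 0, "wy": 0, "wz": 17}, {"dx": -0.32, "dy": 0.289, "dz": -0.01, "wx": 0, "wy": 0, "wz": 19}, {"dx": -0.355, "dy": 0.321, "dz": -0.01, "wx": 0, "wy": 0, "wz": 21}, {"dx": -0.39, "dy": 0.352, "dz": -0.01, "wx": 0, "wy": 0, "wz": 23}, {"dx": -0.425, "dy": 0.384, "dz": -0.01, "wx": 0, "wy": 0, "wz": 25}, {"dx": -0.46, "dy": 0.415, "dz": -0.01, "wx": 0, "wy": 0, "wz": 25.36}, {"dx": -0.495, "dy": 0.447, "dz": -0.01, "wx": 0, "wy": 0, "wz": 25.36}, {"dx": -0.53, "dy": 0.479, "dz": -0.01, "wx": 0, "wy": 0, "wz": 25.36}, {"dx": -0.56, "dy": 0.506, "dz": -0.01, "wx": 0, "wy": 0, "wz": 25.36}, {"dx": -0.58, "dy": 0.524, "dz": -0.01, "wx": 0, "wy": 0, "wz": 25.36}, {"dx": -0.597, "dy": 0.54, "dz": -0.008, "wx": 0, "wy": 0, "wz": 25.36}, {"dx": -0.597, "dy": 0.54, "dz": -0.008, "wx": 0, "wy": 0, "wz": 25.36}]' --gripper 1

```text
time_s: 2.25
tcp_pos: [0.5995, 0.0759, 0.2294]
ee_rot: [[-0.985, 0.175, -0.001], [0.175, 0.985, -0.0], [0.001, -0.0, -1.0]]
wrist_force: [0.3, -0.3, -0.1]
gripper_width: 0.999
```

Run:
```python
from h import *
s=r.sense();print(s['time_s'],s['tcp_pos'],s['joints'])
for n in ["scene","wrist"]:
    im=cams.capture(n); cv2.imwrite(f"pics/{n}2.png",im[:,:,::-1])
print(wproj([.599,.0737,.173],s),wproj([.599,.0737,.095],s),wproj(s['tcp_pos'],s))
go([.599,.0737,.131],RT)
```

```text
2.25 [0.5995 0.0759 0.2294] [  22.5429   19.7924   -1.9547   -0.0126  -68.3047 -122.6378]
[277.4045 226.4846] [278.2924 200.5987] [280.4166 258.7549]
d tool [-0.0009  0.0001  0.099 ]
w [-0.04 -0.07  0.04]
```

View pics/scene2.png

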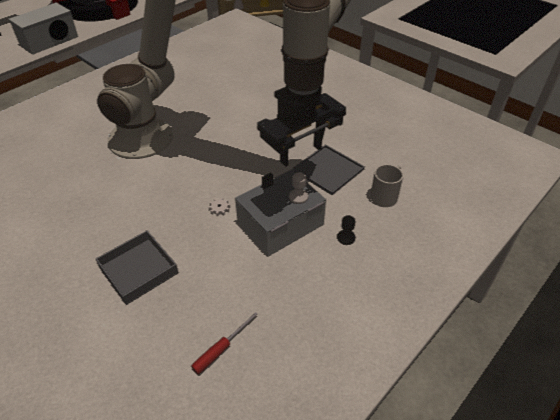

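View pics/wrist2.png

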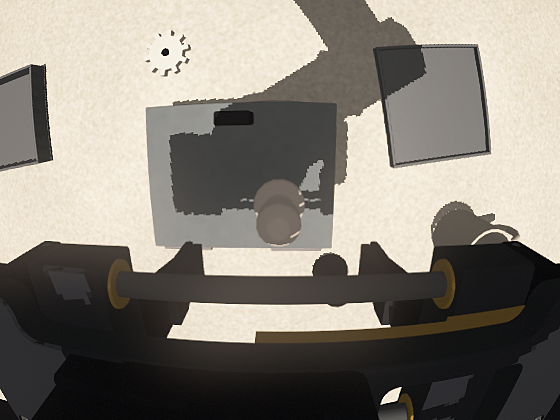

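The wrist view shows the head top at about (278,226) and the foot at (279,203), and both match the prediction. I'll descend and grip the head.

Emit:
drive_tool --deltas '[{"dx": 0, "dy": 0, "dz": 0.02, "wx": 0, "wy": 0, "wz": 0}, {"dx": 0, "dy": 0, "dz": 0.045, "wx": 0, "wy": 0, "wz": 0}, {"dx": 0, "dy": 0, "dz": 0.07, "wx": 0, "wy": 0, "wz": 0}, {"dx": 0, "dy": 0, "dz": 0.085, "wx": 0, "wy": 0, "wz": 0}, {"dx": 0, "dy": 0, "dz": 0.095, "wx": 0, "wy": 0, "wz": 0}, {"dx": 0, "dy": 0, "dz": 0.099, "wx": 0, "wy": 0, "wz": 0}, {"dx": 0, "dy": 0, "dz": 0.099, "wx": 0, "wy": 0, "wz": 0}, {"dx": 0, "dy": 0, "dz": 0.099, "wx": 0, "wy": 0, "wz": 0}]'

```text
time_s: 3.15
tcp_pos: [0.5991, 0.0736, 0.1326]
ee_rot: [[-0.984, 0.178, 0.002], [0.178, 0.984, 0.0], [-0.002, 0.001, -1.0]]
wrist_force: [0.5, -0.1, 0.6]
gripper_width: 1.002
```

Emit:
drive_tool --deltas '[{"dx": 0, "dy": 0, "dz": 0, "wx": 0, "wy": 0, "wz": 0}, {"dx": 0, "dy": 0, "dz": 0, "wx": 0, "wy": 0, "wz": 0}, {"dx": 0, "dy": 0, "dz": 0, "wx": 0, "wy": 0, "wz": 0}, {"dx": 0, "dy": 0, "dz": 0, "wx": 0, "wy": 0, "wz": 0}, {"dx": 0, "dy": 0, "dz": 0, "wx": 0, "wy": 0, "wz": 0}, {"dx": 0, "dy": 0, "dz": 0, "wx": 0, "wy": 0, "wz": 0}, {"dx": 0, "dy": 0, "dz": 0, "wx": 0, "wy": 0, "wz": 0}, {"dx": 0, "dy": 0, "dz": 0, "wx": 0, "wy": 0, "wz": 0}]' --gripper 0

```text
time_s: 3.95
tcp_pos: [0.5985, 0.0736, 0.1316]
ee_rot: [[-0.984, 0.178, -0.0], [0.178, 0.984, -0.0], [0.0, -0.0, -1.0]]
wrist_force: [0.6, 0.2, 0.2]
gripper_width: 0.373
```

Run:
```python
from h import *
s=r.sense();print(s['time_s'],s['tcp_pos'],s['gripper_width'],s['wrist_force'])
im=cams.capture('wrist'); cv2.imwrite(f"pics/w3.png",im[:,:,::-1])
go([.4192,-.2999,.21],RT)
```

```text
3.95 [0.5985 0.0736 0.1316] 0.3730114600427096 [0.5923 0.1707 0.2479]
d tool [ 0.11   -0.3994 -0.0785]
w [-0. -0.  0.]
```

View pics/w3.png

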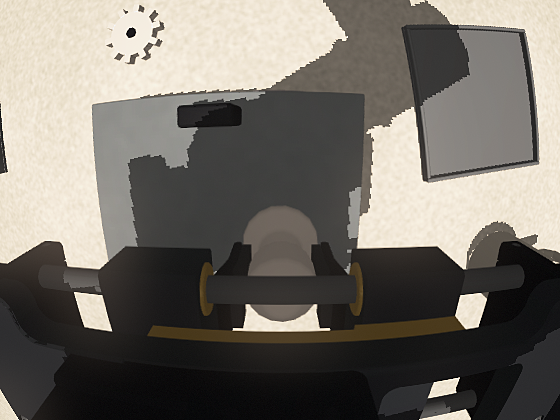

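The opening is 32 mm, so the head is between the pads. Next I'll lift it and carry it to the deep tray.

Emit:
drive_tool --deltas '[{"dx": 0, "dy": 0, "dz": -0.01, "wx": 0, "wy": 0, "wz": 0}, {"dx": 0, "dy": 0, "dz": -0.03, "wx": 0, "wy": 0, "wz": 0}, {"dx": 0, "dy": 0, "dz": -0.055, "wx": 0, "wy": 0, "wz": 0}, {"dx": 0, "dy": -0.01, "dz": -0.07, "wx": 0, "wy": 0, "wz": 0}, {"dx": 0.005, "dy": -0.03, "dz": -0.078, "wx": 0, "wy": 0, "wz": 0}, {"dx": 0.015, "dy": -0.06, "dz": -0.078, "wx": 0, "wy": 0, "wz": 0}, {"dx": 0.025, "dy": -0.095, "dz": -0.078, "wx": 0, "wy": 0, "wz": 0}, {"dx": 0.035, "dy": -0.13, "dz": -0.078, "wx": 0, "wy": 0, "wz": 0}, {"dx": 0.045, "dy": -0.165, "dz": -0.078, "wx": 0, "wy": 0, "wz": 0}, {"dx": 0.055, "dy": -0.2, "dz": -0.078, "wx": 0, "wy": 0, "wz": 0}, {"dx": 0.065, "dy": -0.235, "dz": -0.078, "wx": 0, "wy": 0, "wz": 0}, {"dx": 0.075, "dy": -0.27, "dz": -0.078, "wx": 0, "wy": 0, "wz": 0}, {"dx": 0.085, "dy": -0.305, "dz": -0.078, "wx": 0, "wy": 0, "wz": 0}, {"dx": 0.095, "dy": -0.34, "dz": -0.078, "wx": 0, "wy": 0, "wz": 0}, {"dx": 0.105, "dy": -0.37, "dz": -0.075, "wx": 0, "wy": 0, "wz": 0}, {"dx": 0.11, "dy": -0.39, "dz": -0.06, "wx": 0, "wy": 0, "wz": 0}, {"dx": 0.11, "dy": -0.399, "dz": -0.04, "wx": 0, "wy": 0, "wz": 0}, {"dx": 0.11, "dy": -0.399, "dz": -0.02, "wx": 0, "wy": 0, "wz": 0}, {"dx": 0.11, "dy": -0.399, "dz": 0, "wx": 0, "wy": 0, "wz": 0}, {"dx": 0.11, "dy": -0.399, "dz": 0.02, "wx": 0, "wy": 0, "wz": 0}]'

```text
time_s: 6.0
tcp_pos: [0.4177, -0.2998, 0.1107]
ee_rot: [[-0.984, 0.179, -0.001], [0.179, 0.984, 0.0], [0.001, 0.0, -1.0]]
wrist_force: [0.1, -0.6, -0.3]
gripper_width: 0.367
```

Run:
```python
from h import *
s=r.sense();print(s['time_s'],s['tcp_pos'],s['gripper_width'],s['wrist_force'])
for n in ['scene','wrist']:
    im=cams.capture(n); cv2.imwrite(f"pics/{n}4.png",im[:,:,::-1])
s=r.sense();print(s['tcp_pos'])
go([.4192,-.2999,.0415],RT)
```

```text
6.0 [ 0.4177 -0.2998  0.1107] 0.3667089034796819 [ 0.0781 -0.566  -0.3482]
[ 0.4159 -0.2988  0.1089]
d tool [-0.0039 -0.0006  0.0674]
w [ 0.1  -0.42 -0.09]
```

View pics/scene4.png

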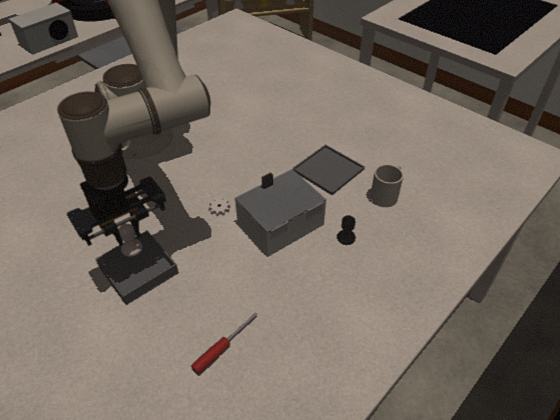

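View pics/wrist4.png

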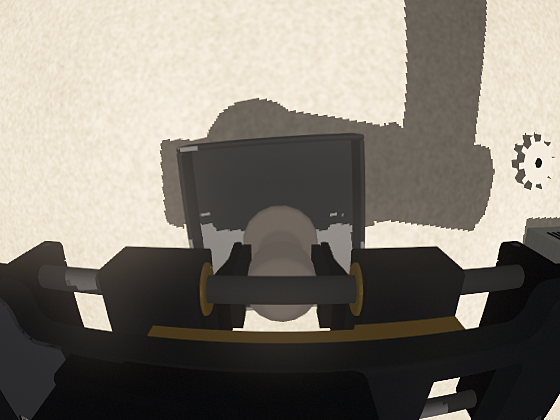

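The figure is held over the tray; lowering it.

Emit:
drive_tool --deltas '[{"dx": -0.001, "dy": 0, "dz": 0.015, "wx": 0, "wy": 0, "wz": 0}, {"dx": -0.001, "dy": 0, "dz": 0.03, "wx": 0, "wy": 0, "wz": 0}, {"dx": -0.001, "dy": 0, "dz": 0.045, "wx": 0, "wy": 0, "wz": 0}, {"dx": -0.001, "dy": 0, "dz": 0.055, "wx": 0, "wy": 0, "wz": 0}, {"dx": -0.001, "dy": 0, "dz": 0.061, "wx": 0, "wy": 0, "wz": 0}, {"dx": -0.001, "dy": 0, "dz": 0.064, "wx": 0, "wy": 0, "wz": 0}, {"dx": -0.001, "dy": 0, "dz": 0.066, "wx": 0, "wy": 0, "wz": 0}, {"dx": -0.001, "dy": 0, "dz": 0.066, "wx": 0, "wy": 0, "wz": 0}, {"dx": -0.001, "dy": 0, "dz": 0.066, "wx": 0, "wy": 0, "wz": 0}]'

```text
time_s: 7.0
tcp_pos: [0.4206, -0.2997, 0.046]
ee_rot: [[-0.984, 0.178, 0.001], [0.178, 0.984, -0.0], [-0.001, -0.0, -1.0]]
wrist_force: [0.6, -0.2, 0.1]
gripper_width: 0.373
```

Emit:
drive_tool --deltas '[{"dx": 0, "dy": 0, "dz": 0.002, "wx": 0, "wy": 0, "wz": 0}, {"dx": 0, "dy": 0, "dz": 0.004, "wx": 0, "wy": 0, "wz": 0}, {"dx": 0, "dy": 0, "dz": 0.005, "wx": 0, "wy": 0, "wz": 0}, {"dx": 0, "dy": 0, "dz": 0.005, "wx": 0, "wy": 0, "wz": 0}, {"dx": 0, "dy": 0, "dz": 0.005, "wx": 0, "wy": 0, "wz": 0}]'

```text
time_s: 7.5
tcp_pos: [0.4203, -0.2996, 0.0405]
ee_rot: [[-0.984, 0.178, -0.0], [0.178, 0.984, 0.0], [0.0, 0.0, -1.0]]
wrist_force: [0.3, 0.1, -0.5]
gripper_width: 0.375
```

Emit:
drive_tool --deltas '[{"dx": 0, "dy": 0, "dz": 0, "wx": 0, "wy": 0, "wz": 0}, {"dx": 0, "dy": 0, "dz": 0, "wx": 0, "wy": 0, "wz": 0}, {"dx": 0, "dy": 0, "dz": 0, "wx": 0, "wy": 0, "wz": 0}, {"dx": 0, "dy": 0, "dz": 0, "wx": 0, "wy": 0, "wz": 0}, {"dx": 0, "dy": 0, "dz": 0, "wx": 0, "wy": 0, "wz": 0}, {"dx": 0, "dy": 0, "dz": 0, "wx": 0, "wy": 0, "wz": 0}]' --gripper 1

```text
time_s: 8.1
tcp_pos: [0.4203, -0.2996, 0.0406]
ee_rot: [[-0.984, 0.178, 0.0], [0.178, 0.984, -0.0], [-0.0, -0.0, -1.0]]
wrist_force: [-0.1, 0.5, 0.1]
gripper_width: 0.832
```

Emit:
drive_tool --deltas '[{"dx": 0, "dy": 0, "dz": -0.015, "wx": 0, "wy": 0, "wz": 0}, {"dx": 0, "dy": 0, "dz": -0.04, "wx": 0, "wy": 0, "wz": 0}, {"dx": 0, "dy": 0, "dz": -0.08, "wx": 0, "wy": 0, "wz": 0}, {"dx": 0, "dy": 0, "dz": -0.12, "wx": 0, "wy": 0, "wz": 0}, {"dx": 0, "dy": 0, "dz": -0.15, "wx": 0, "wy": 0, "wz": 0}, {"dx": 0, "dy": 0, "dz": -0.16, "wx": 0, "wy": 0, "wz": 0}]'

```text
time_s: 8.7
tcp_pos: [0.4219, -0.3004, 0.2044]
ee_rot: [[-0.984, 0.177, 0.007], [0.177, 0.984, -0.003], [-0.007, -0.002, -1.0]]
wrist_force: [0.8, -0.8, 0.3]
gripper_width: 1.002
```

Run:
```python
from h import *
for n in ['scene','wrist']:
    im=cams.capture(n); cv2.imwrite(f"pics/{n}5.png",im[:,:,::-1])
s=r.sense();print(s['time_s'],s['tcp_pos'],s['gripper_width'])
print(B(-55,0,131)/1, B(-.055,0,.2))
go(B(-.055,0,.19),RT)
```

```text
8.8 [ 0.4209 -0.2998  0.2018] 1.0001549834368888
[-53.5551   9.8267 131.    ] [0.513  0.0496 0.2   ]
d tool [-0.0284  0.3602  0.0118]
w [-0.02  0.2  -0.  ]
```

View pics/scene5.png

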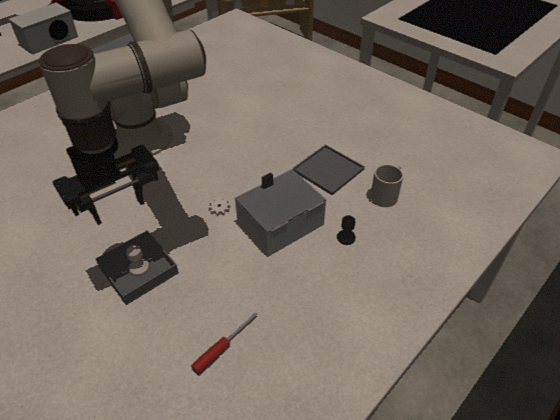

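View pics/wrist5.png

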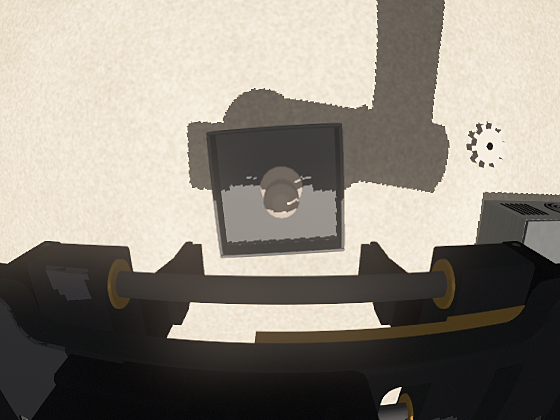

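The figure stands upright near the middle of the tray, at wrist (281,192). Next I'll move above the flap tab.

Emit:
drive_tool --deltas '[{"dx": -0.002, "dy": 0.02, "dz": 0, "wx": 0, "wy": 0, "wz": 0}, {"dx": -0.005, "dy": 0.05, "dz": 0, "wx": 0, "wy": 0, "wz": 0}, {"dx": -0.008, "dy": 0.09, "dz": 0, "wx": 0, "wy": 0, "wz": 0}, {"dx": -0.011, "dy": 0.13, "dz": 0, "wx": 0, "wy": 0, "wz": 0}, {"dx": -0.014, "dy": 0.17, "dz": 0, "wx": 0, "wy": 0, "wz": 0}, {"dx": -0.017, "dy": 0.21, "dz": 0, "wx": 0, "wy": 0, "wz": 0}, {"dx": -0.02, "dy": 0.25, "dz": 0, "wx": 0, "wy": 0, "wz": 0}, {"dx": -0.023, "dy": 0.29, "dz": 0.003, "wx": 0, "wy": 0, "wz": 0}, {"dx": -0.026, "dy": 0.325, "dz": 0.008, "wx": 0, "wy": 0, "wz": 0}, {"dx": -0.028, "dy": 0.35, "dz": 0.012, "wx": 0, "wy": 0, "wz": 0}, {"dx": -0.028, "dy": 0.36, "dz": 0.012, "wx": 0, "wy": 0, "wz": 0}, {"dx": -0.028, "dy": 0.36, "dz": 0.012, "wx": 0, "wy": 0, "wz": 0}, {"dx": -0.028, "dy": 0.36, "dz": 0.012, "wx": 0, "wy": 0, "wz": 0}]'

```text
time_s: 10.1
tcp_pos: [0.5112, 0.049, 0.1877]
ee_rot: [[-0.984, 0.178, -0.002], [0.178, 0.984, -0.001], [0.002, -0.001, -1.0]]
wrist_force: [-0.4, -0.3, 0.7]
gripper_width: 1.002
```

Run:
```python
from h import *
s=r.sense();print(s['time_s'],s['tcp_pos'],s['joints'])
im=cams.capture('wrist'); im=im[:,:,::-1].copy()
for x,y in ((-.061,-.015),(-.061,.015),(-.049,.015),(-.049,-.015)):
    print(wproj(B(x,y,.131),s),end='')
for x,y in ((-.07,-.09),(-.07,.09),(.07,.09),(.07,-.09)):
    p=wproj(B(x,y,.095),s);print(p); cv2.circle(im,tuple(int(v) for v in p),2,(0,0,255),-1)
cv2.imwrite("pics/wrist6.png",im)
go(B(-.055,0,.1),RT)
```

```text
10.1 [0.5112 0.049  0.1877] [  23.5973   12.9891  -17.9575   -0.0077  -59.1782 -123.8591]
[260.7494 220.696 ][303.1068 220.6749][302.7789 236.6091][261.0729 236.6313][174.3461 197.4669]
[389.2379 197.3696]
[372.148  335.0586]
[191.3956 335.1697]
d tool [-0.0016  0.0012  0.0881]
w [-0.04 -0.07 -0.05]
```

View pics/wrist6.png

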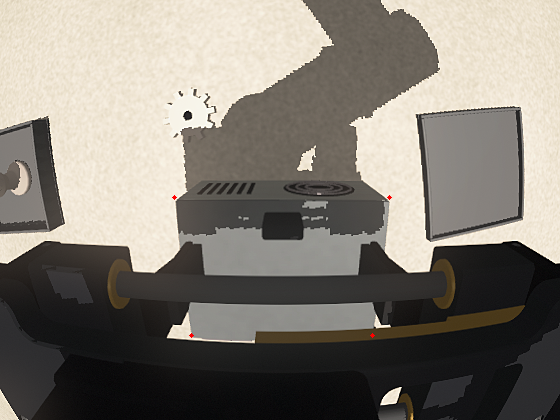

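Run:
```python
import cv2,numpy as np
a=cv2.imread('pics/wrist6.png')
c=cv2.resize(a[170:260,160:410],None,fx=3,fy=3,interpolation=cv2.INTER_CUBIC)
c=np.clip(c.astype(float)*1.5,0,255).astype(np.uint8)
cv2.imwrite('pics/w6c.png',c)
```

```text
(no output)
```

View pics/w6c.png

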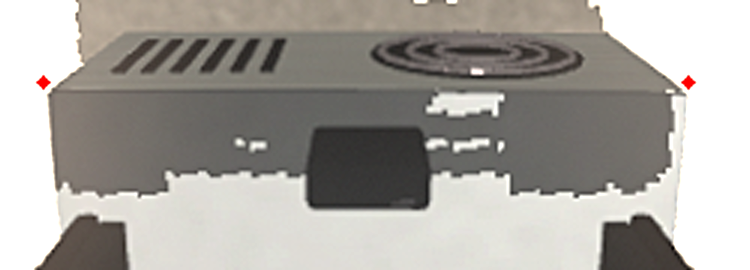

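The tab and the flap's front edge appear about 2.5 mm further in +x than predicted. I'll shift the box estimate by 1.5 mm, a compromise between the two cameras.

```bash
sed -i 's/BC=np.array(\[.5671,.0398,0\])/BC=np.array([.5686,.0395,0])/' h.py
python3 - <<'E'
from h import *
go(B(-.055,0,.104),RT)
for t in [.1,.2,.3,.4,.5,.6,.7,.8,.9,1,1.1,1.2,1.3,1.4,1.5,1.6,1.7,1.8,1.85]:
    print(t,(-(.125*(1-np.cos(t))+.033*np.sin(t))).round(4),(-(.125*np.sin(t)+.033*(np.cos(t)-1))).round(4))
E
```

```text
d tool [-0.0031  0.0012  0.084 ]
w [-0.04 -0.07 -0.05]
0.1 -0.0039 -0.0123
0.2 -0.009 -0.0242
0.3 -0.0153 -0.0355
0.4 -0.0227 -0.0461
0.5 -0.0311 -0.0559
0.6 -0.0405 -0.0648
0.7 -0.0507 -0.0728
0.8 -0.0616 -0.0797
0.9 -0.0731 -0.0854
1 -0.0852 -0.09
1.1 -0.0977 -0.0934
1.2 -0.1105 -0.0955
1.3 -0.1234 -0.0963
1.4 -0.1363 -0.0958
1.5 -0.1491 -0.094
1.6 -0.1616 -0.091
1.7 -0.1738 -0.0867
1.8 -0.1855 -0.0812
1.85 -0.1912 -0.0781
```

Emit:
drive_tool --deltas '[{"dx": -0.001, "dy": 0.001, "dz": 0.015, "wx": 0, "wy": 0, "wz": 0}, {"dx": -0.002, "dy": 0.001, "dz": 0.035, "wx": 0, "wy": 0, "wz": 0}, {"dx": -0.003, "dy": 0.001, "dz": 0.055, "wx": 0, "wy": 0, "wz": 0}, {"dx": -0.003, "dy": 0.001, "dz": 0.07, "wx": 0, "wy": 0, "wz": 0}, {"dx": -0.003, "dy": 0.001, "dz": 0.08, "wx": 0, "wy": 0, "wz": 0}, {"dx": -0.003, "dy": 0.001, "dz": 0.084, "wx": 0, "wy": 0, "wz": 0}, {"dx": -0.003, "dy": 0.001, "dz": 0.084, "wx": 0, "wy": 0, "wz": 0}, {"dx": -0.003, "dy": 0.001, "dz": 0.084, "wx": 0, "wy": 0, "wz": 0}]'

```text
time_s: 10.95
tcp_pos: [0.5155, 0.05, 0.1053]
ee_rot: [[-0.984, 0.178, 0.001], [0.178, 0.984, 0.0], [-0.001, 0.001, -1.0]]
wrist_force: [0.2, 0.1, 0.2]
gripper_width: 1.0
```

Emit:
drive_tool --deltas '[{"dx": 0, "dy": 0, "dz": 0, "wx": 0, "wy": 0, "wz": 0}, {"dx": 0, "dy": 0, "dz": 0, "wx": 0, "wy": 0, "wz": 0}, {"dx": 0, "dy": 0, "dz": 0, "wx": 0, "wy": 0, "wz": 0}, {"dx": 0, "dy": 0, "dz": 0, "wx": 0, "wy": 0, "wz": 0}, {"dx": 0, "dy": 0, "dz": 0, "wx": 0, "wy": 0, "wz": 0}, {"dx": 0, "dy": 0, "dz": 0, "wx": 0, "wy": 0, "wz": 0}, {"dx": 0, "dy": 0, "dz": 0, "wx": 0, "wy": 0, "wz": 0}, {"dx": 0, "dy": 0, "dz": 0, "wx": 0, "wy": 0, "wz": 0}, {"dx": 0, "dy": 0, "dz": 0, "wx": 0, "wy": 0, "wz": 0}]' --gripper 0

```text
time_s: 11.85
tcp_pos: [0.5148, 0.0494, 0.1045]
ee_rot: [[-0.984, 0.177, -0.001], [0.177, 0.984, -0.001], [0.001, -0.001, -1.0]]
wrist_force: [1.2, -3.9, 0.4]
gripper_width: 0.341
```

Run:
```python
from h import *
im=cams.capture('wrist'); cv2.imwrite(f"pics/w7.png",im[:,:,::-1])
s=r.sense();print(s['time_s'],s['tcp_pos'],s['gripper_width']*87,s['wrist_force'])
```

```text
11.9 [0.5148 0.0494 0.1045] 29.450106080997298 [ 0.1078 -3.5204  0.3791]
```

View pics/w7.png

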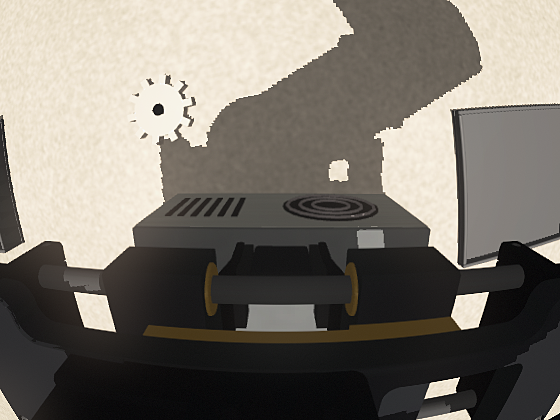

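The tab is gripped at a 29.5 mm opening. Swinging the flap up along the arc.

Emit:
drive_tool --deltas '[{"dx": -0.0039, "dy": 0, "dz": -0.0123, "wx": 0, "wy": 0, "wz": 0}, {"dx": -0.009, "dy": 0, "dz": -0.0242, "wx": 0, "wy": 0, "wz": 0}, {"dx": -0.0153, "dy": 0, "dz": -0.0355, "wx": 0, "wy": 0, "wz": 0}, {"dx": -0.0227, "dy": 0, "dz": -0.0461, "wx": 0, "wy": 0, "wz": 0}, {"dx": -0.0311, "dy": 0, "dz": -0.0559, "wx": 0, "wy": 0, "wz": 0}, {"dx": -0.0405, "dy": 0, "dz": -0.0648, "wx": 0, "wy": 0, "wz": 0}, {"dx": -0.0507, "dy": 0, "dz": -0.0728, "wx": 0, "wy": 0, "wz": 0}]'

```text
time_s: 12.6
tcp_pos: [0.5609, 0.0409, 0.1761]
ee_rot: [[-0.984, 0.179, -0.01], [0.179, 0.984, -0.001], [0.01, -0.002, -1.0]]
wrist_force: [-6.3, 0.6, 0.5]
gripper_width: 0.338
```

Run:
```python
from h import *
im=cams.capture('scene'); cv2.imwrite(f"pics/s8.png",im[100:320,100:420,::-1].repeat(2,0).repeat(2,1))
s=r.sense();print(s['time_s'],s['tcp_pos'],s['gripper_width']*87,s['wrist_force'],s['moment'])
```

```text
12.65 [0.5633 0.0404 0.1778] 29.783519093579308 [-7.4368 -1.2249  6.9404] [-0.114   2.5796 -0.0126]
```

View pics/s8.png

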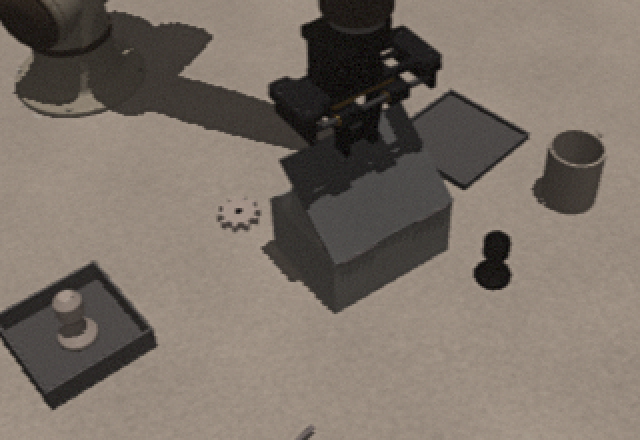

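The flap is swinging with the tab at about 0.7 rad, and the forces are small. Continuing.

Emit:
drive_tool --deltas '[{"dx": -0.0109, "dy": 0, "dz": -0.0069, "wx": 0, "wy": 0, "wz": 0}, {"dx": -0.0224, "dy": 0, "dz": -0.0126, "wx": 0, "wy": 0, "wz": 0}, {"dx": -0.0345, "dy": 0, "dz": -0.0172, "wx": 0, "wy": 0, "wz": 0}, {"dx": -0.047, "dy": 0, "dz": -0.0206, "wx": 0, "wy": 0, "wz": 0}, {"dx": -0.0598, "dy": 0, "dz": -0.0227, "wx": 0, "wy": 0, "wz": 0}, {"dx": -0.0727, "dy": 0, "dz": -0.0235, "wx": 0, "wy": 0, "wz": 0}, {"dx": -0.0856, "dy": 0, "dz": -0.023, "wx": 0, "wy": 0, "wz": 0}, {"dx": -0.0984, "dy": 0, "dz": -0.0212, "wx": 0, "wy": 0, "wz": 0}, {"dx": -0.1109, "dy": 0, "dz": -0.0182, "wx": 0, "wy": 0, "wz": 0}, {"dx": -0.1231, "dy": 0, "dz": -0.0139, "wx": 0, "wy": 0, "wz": 0}, {"dx": -0.1348, "dy": 0, "dz": -0.0084, "wx": 0, "wy": 0, "wz": 0}, {"dx": -0.1405, "dy": 0, "dz": -0.0053, "wx": 0, "wy": 0, "wz": 0}, {"dx": -0.1405, "dy": 0, "dz": -0.0053, "wx": 0, "wy": 0, "wz": 0}]'

```text
time_s: 13.95
tcp_pos: [0.7051, 0.0145, 0.1833]
ee_rot: [[-0.984, 0.178, 0.003], [0.178, 0.984, -0.002], [-0.004, -0.002, -1.0]]
wrist_force: [1.9, -4.6, 3.4]
gripper_width: 0.34
```

Run:
```python
from h import *
im=cams.capture('scene'); cv2.imwrite(f"pics/s9.png",im[100:320,100:420,::-1].repeat(2,0).repeat(2,1))
s=r.sense();print(s['time_s'],s['tcp_pos'],s['gripper_width']*87,s['wrist_force'],s['moment'])
print(BX@(s['tcp_pos']-BC), BY@(s['tcp_pos']-BC))
```

```text
14.0 [0.7048 0.0145 0.1835] 29.452149011502517 [ 1.3905 -4.6048  2.5072] [-1.464  -0.2246  0.0182]
0.1385064260483891 -0.0003625261135964779
```

View pics/s9.png

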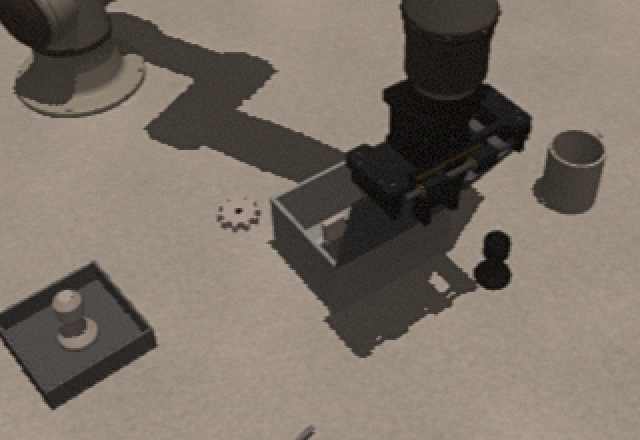

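The flap leans back at about 1.85 rad, and a broad tab shows in the box's -y half. I'll release, rise clear, and move back over the box to look in.

Emit:
drive_tool --deltas '[{"dx": 0, "dy": 0, "dz": 0, "wx": 0, "wy": 0, "wz": 0}, {"dx": 0, "dy": 0, "dz": 0, "wx": 0, "wy": 0, "wz": 0}, {"dx": 0, "dy": 0, "dz": 0, "wx": 0, "wy": 0, "wz": 0}, {"dx": 0, "dy": 0, "dz": 0, "wx": 0, "wy": 0, "wz": 0}, {"dx": 0, "dy": 0, "dz": 0, "wx": 0, "wy": 0, "wz": 0}, {"dx": 0, "dy": 0, "dz": 0, "wx": 0, "wy": 0, "wz": 0}]' --gripper 1

```text
time_s: 14.6
tcp_pos: [0.7031, 0.0164, 0.1825]
ee_rot: [[-0.984, 0.178, -0.0], [0.178, 0.984, 0.0], [0.0, 0.0, -1.0]]
wrist_force: [-0.5, -0.8, 0.1]
gripper_width: 0.8
```

Emit:
drive_tool --deltas '[{"dx": 0, "dy": 0, "dz": -0.01, "wx": 0, "wy": 0, "wz": 0}, {"dx": 0, "dy": 0, "dz": -0.03, "wx": 0, "wy": 0, "wz": 0}, {"dx": 0, "dy": 0, "dz": -0.06, "wx": 0, "wy": 0, "wz": 0}, {"dx": 0, "dy": 0, "dz": -0.085, "wx": 0, "wy": 0, "wz": 0}, {"dx": 0.005, "dy": 0, "dz": -0.095, "wx": 0, "wy": 0, "wz": 0}, {"dx": 0.02, "dy": 0, "dz": -0.1, "wx": 0, "wy": 0, "wz": 0}, {"dx": 0.05, "dy": -0.01, "dz": -0.1, "wx": 0, "wy": 0, "wz": 0}, {"dx": 0.085, "dy": -0.02, "dz": -0.1, "wx": 0, "wy": 0, "wz": 0}, {"dx": 0.115, "dy": -0.035, "dz": -0.1, "wx": 0, "wy": 0, "wz": 0}, {"dx": 0.135, "dy": -0.042, "dz": -0.085, "wx": 0, "wy": 0, "wz": 0}, {"dx": 0.138, "dy": -0.042, "dz": -0.06, "wx": 0, "wy": 0, "wz": 0}, {"dx": 0.138, "dy": -0.042, "dz": -0.04, "wx": 0, "wy": 0, "wz": 0}, {"dx": 0.138, "dy": -0.042, "dz": -0.03, "wx": 0, "wy": 0, "wz": 0}, {"dx": 0.138, "dy": -0.042, "dz": -0.03, "wx": 0, "wy": 0, "wz": 0}]'

```text
time_s: 16.0
tcp_pos: [0.5588, -0.0008, 0.2112]
ee_rot: [[-0.984, 0.178, -0.003], [0.178, 0.984, -0.001], [0.003, -0.001, -1.0]]
wrist_force: [-0.0, 0.7, -0.0]
gripper_width: 1.001
```

Run:
```python
from h import *
s=r.sense();print(s['time_s'],s['tcp_pos'],s['gripper_width'])
for n in ['scene','wrist','top']:
    im=cams.capture(n); cv2.imwrite(f"pics/{n}10.png",np.clip(im[:,:,::-1]*1.2,0,255).astype(np.uint8))
im=cv2.imread('pics/top10.png')
print([wproj(B(x,y,z),s) for x,y,z in((0,-.042,.081),(0,.042,.069))])
for x,y,z in ((-.004,-.057,.081),(-.004,-.027,.081),(.004,-.027,.081),(.004,-.057,.081)): print(wproj(B(x,y,z),s))
```

```text
16.0 [ 0.5588 -0.0008  0.2112] 1.0013050182640268
[array([280.1646, 204.6384]), array([365.21  , 201.7864])]
[264.0076 200.4721]
[296.318  200.4634]
[296.2206 208.7894]
[264.1239 208.7957]
```

View pics/scene10.png

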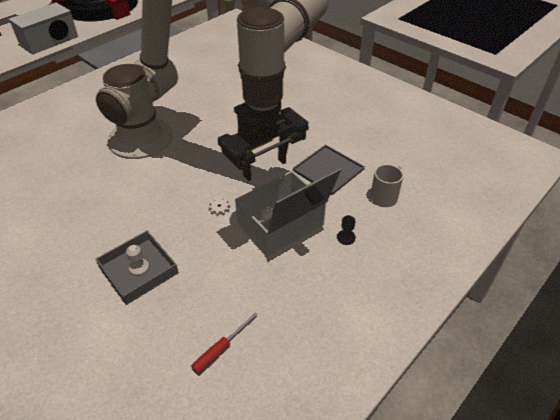

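View pics/wrist10.png

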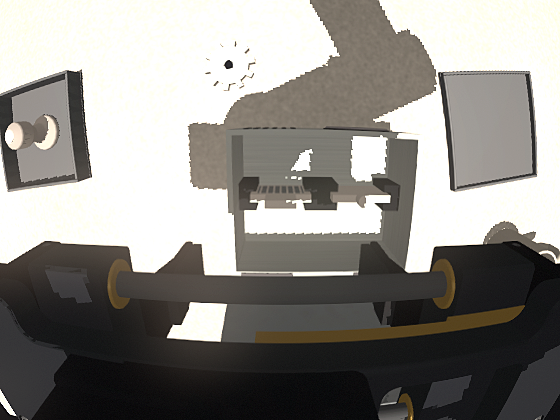

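View pics/top10.png

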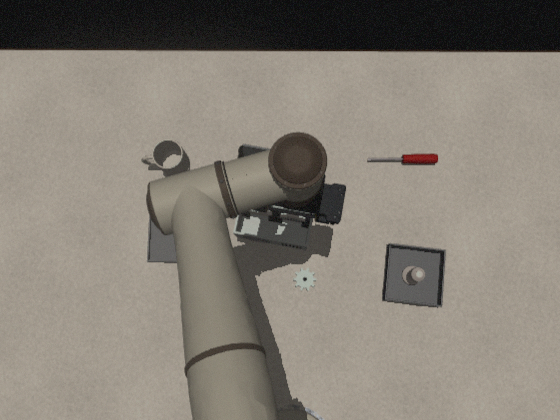

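Run:
```python
import cv2,numpy as np
a=cv2.imread('pics/wrist10.png')
c=cv2.resize(a[120:280,215:430],None,fx=3.7,fy=3.7,interpolation=cv2.INTER_CUBIC)
cv2.imwrite('pics/w10c.png',np.clip(c*0.75,0,255).astype(np.uint8))
```

```text
(no output)
```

View pics/w10c.png

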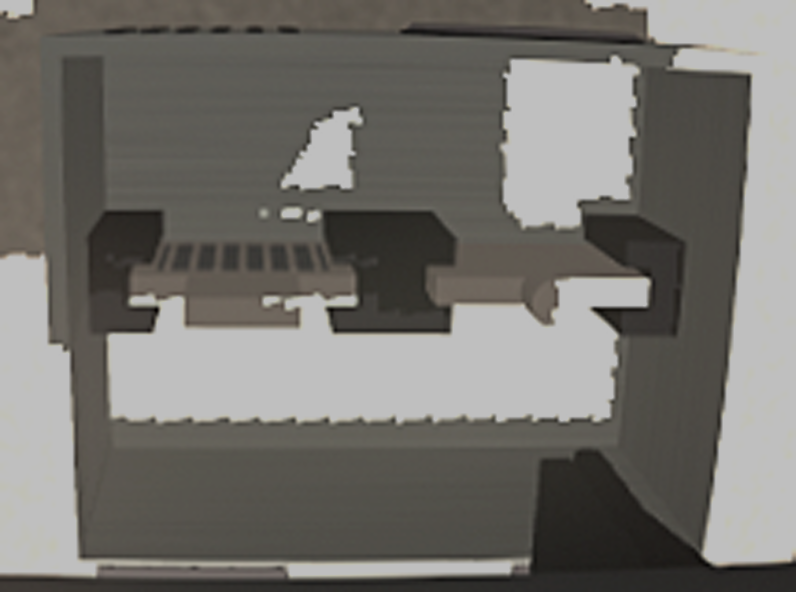

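The filter plate, with its pleats and flat tab, is in the -y slot. Its tab spans wrist px (265–296, rear edge 208.4) against a predicted 264–296, 208.8, so the pose is confirmed.

The body is 190 mm wide along the jaws and would strike the open flap if I pinched across the 8 mm. Instead I'll grip the tab by its 30 mm end faces with the jaws along box y, as I did with the flap tab. A partial opening keeps the fingers clear of the walls.

Run:
```python
from h import *
s=r.sense();print(s['tcp_pos'])
go(B(0,-.042,.059),RT)
```

```text
[ 0.5607 -0.0006  0.2136]
d tool [-0.0004 -0.0012  0.1546]
w [0.02 0.1  0.02]
```

Emit:
drive_tool --deltas '[{"dx": 0, "dy": -0.001, "dz": 0.015, "wx": 0, "wy": 0, "wz": 0}, {"dx": 0, "dy": -0.001, "dz": 0.04, "wx": 0, "wy": 0, "wz": 0}, {"dx": 0, "dy": -0.001, "dz": 0.065, "wx": 0, "wy": 0, "wz": 0}, {"dx": 0, "dy": -0.001, "dz": 0.085, "wx": 0, "wy": 0, "wz": 0}, {"dx": 0, "dy": -0.001, "dz": 0.1, "wx": 0, "wy": 0, "wz": 0}, {"dx": 0, "dy": -0.001, "dz": 0.105, "wx": 0, "wy": 0, "wz": 0}, {"dx": 0, "dy": -0.001, "dz": 0.105, "wx": 0, "wy": 0, "wz": 0}, {"dx": 0, "dy": -0.001, "dz": 0.105, "wx": 0, "wy": 0, "wz": 0}]' --gripper 0.48

```text
time_s: 16.95
tcp_pos: [0.5607, -0.0015, 0.1088]
ee_rot: [[-0.984, 0.178, 0.002], [0.178, 0.984, 0.0], [-0.002, 0.001, -1.0]]
wrist_force: [0.2, -0.5, 0.3]
gripper_width: 0.494
```

Run:
```python
from h import *
s=r.sense();print(s['time_s'],s['tcp_pos'],s['gripper_width'],s['wrist_force'])
im=cams.capture('wrist'); cv2.imwrite(f"pics/w11.png",cv2.resize(im[120:340,150:430,::-1],None,fx=2.7,fy=2.7))
go(B(0,-.042,.059),RT)
```

```text
16.95 [ 0.5607 -0.0015  0.1088] 0.4937664104492194 [ 0.1795 -0.4703  0.289 ]
d tool [-0.0003 -0.0003  0.05  ]
w [0.05 0.14 0.02]
```

View pics/w11.png

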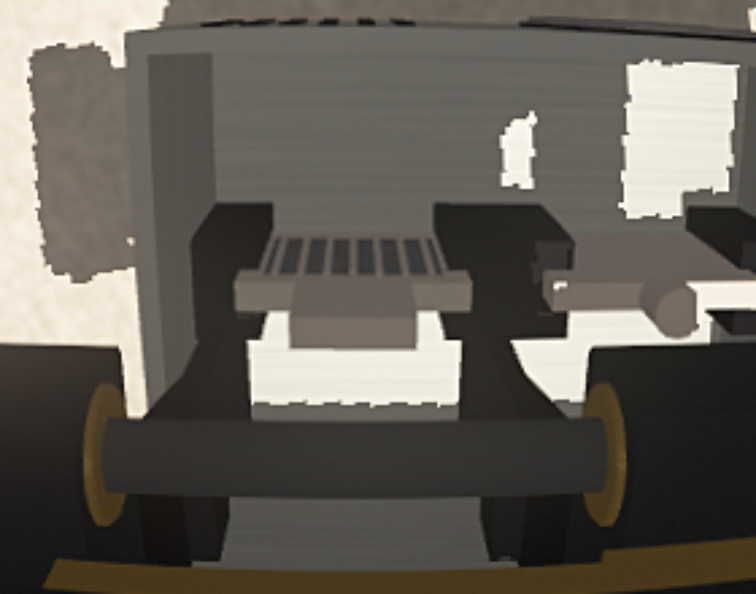

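The tab (290–417 in the crop) is centred between the fingers (248–460). I'll go down and grip.

Emit:
drive_tool --deltas '[{"dx": 0, "dy": 0, "dz": 0.012, "wx": 0, "wy": 0, "wz": 0}, {"dx": 0, "dy": 0, "dz": 0.026, "wx": 0, "wy": 0, "wz": 0}, {"dx": 0, "dy": 0, "dz": 0.038, "wx": 0, "wy": 0, "wz": 0}, {"dx": 0, "dy": 0, "dz": 0.046, "wx": 0, "wy": 0, "wz": 0}, {"dx": 0, "dy": 0, "dz": 0.049, "wx": 0, "wy": 0, "wz": 0}, {"dx": 0, "dy": 0, "dz": 0.049, "wx": 0, "wy": 0, "wz": 0}, {"dx": 0, "dy": 0, "dz": 0.049, "wx": 0, "wy": 0, "wz": 0}]'

```text
time_s: 17.7
tcp_pos: [0.5601, -0.0016, 0.059]
ee_rot: [[-0.984, 0.178, 0.001], [0.178, 0.984, 0.0], [-0.001, 0.0, -1.0]]
wrist_force: [0.0, -0.2, -0.5]
gripper_width: 0.484
```

Emit:
drive_tool --deltas '[{"dx": 0, "dy": 0, "dz": 0, "wx": 0, "wy": 0, "wz": 0}, {"dx": 0, "dy": 0, "dz": 0, "wx": 0, "wy": 0, "wz": 0}, {"dx": 0, "dy": 0, "dz": 0, "wx": 0, "wy": 0, "wz": 0}, {"dx": 0, "dy": 0, "dz": 0, "wx": 0, "wy": 0, "wz": 0}, {"dx": 0, "dy": 0, "dz": 0, "wx": 0, "wy": 0, "wz": 0}, {"dx": 0, "dy": 0, "dz": 0, "wx": 0, "wy": 0, "wz": 0}]' --gripper 0

```text
time_s: 18.3
tcp_pos: [0.5601, -0.0016, 0.0591]
ee_rot: [[-0.984, 0.178, 0.001], [0.178, 0.984, 0.0], [-0.001, 0.0, -1.0]]
wrist_force: [0.5, -0.3, 3.0]
gripper_width: 0.343
```

Gripped at 29.8 mm. Drawing it straight up.

Emit:
drive_tool --deltas '[{"dx": 0, "dy": 0, "dz": -0.005, "wx": 0, "wy": 0, "wz": 0}, {"dx": 0, "dy": 0, "dz": -0.012, "wx": 0, "wy": 0, "wz": 0}, {"dx": 0, "dy": 0, "dz": -0.02, "wx": 0, "wy": 0, "wz": 0}, {"dx": 0, "dy": 0, "dz": -0.03, "wx": 0, "wy": 0, "wz": 0}, {"dx": 0, "dy": 0, "dz": -0.04, "wx": 0, "wy": 0, "wz": 0}, {"dx": 0, "dy": 0, "dz": -0.052, "wx": 0, "wy": 0, "wz": 0}, {"dx": 0, "dy": 0, "dz": -0.065, "wx": 0, "wy": 0, "wz": 0}, {"dx": 0, "dy": 0, "dz": -0.08, "wx": 0, "wy": 0, "wz": 0}, {"dx": 0, "dy": 0, "dz": -0.095, "wx": 0, "wy": 0, "wz": 0}, {"dx": 0, "dy": 0, "dz": -0.11, "wx": 0, "wy": 0, "wz": 0}, {"dx": 0, "dy": 0, "dz": -0.125, "wx": 0, "wy": 0, "wz": 0}, {"dx": 0, "dy": 0, "dz": -0.14, "wx": 0, "wy": 0, "wz": 0}, {"dx": 0, "dy": 0, "dz": -0.15, "wx": 0, "wy": 0, "wz": 0}, {"dx": 0, "dy": 0, "dz": -0.155, "wx": 0, "wy": 0, "wz": 0}, {"dx": 0, "dy": 0, "dz": -0.155, "wx": 0, "wy": 0, "wz": 0}, {"dx": 0, "dy": 0, "dz": -0.155, "wx": 0, "wy": 0, "wz": 0}]'

```text
time_s: 19.9
tcp_pos: [0.5592, -0.0017, 0.2131]
ee_rot: [[-0.984, 0.178, -0.001], [0.178, 0.984, 0.0], [0.001, -0.0, -1.0]]
wrist_force: [0.4, 0.2, -0.9]
gripper_width: 0.339
```

Run:
```python
from h import *
s=r.sense();print(s['time_s'],s['tcp_pos'],s['gripper_width'],s['wrist_force'])
for n in ['scene','wrist']:
    im=cams.capture(n); cv2.imwrite(f"pics/{n}12.png",np.clip(im[:,:,::-1]*1.2,0,255).astype(np.uint8))
go([.5231,.2872,.214],RT)
```

```text
19.9 [ 0.5592 -0.0017  0.2131] 0.33935612223233774 [ 0.3955  0.2447 -0.8605]
d tool [ 0.087   0.2779 -0.0013]
w [-0.03 -0.1  -0.  ]
```

View pics/scene12.png

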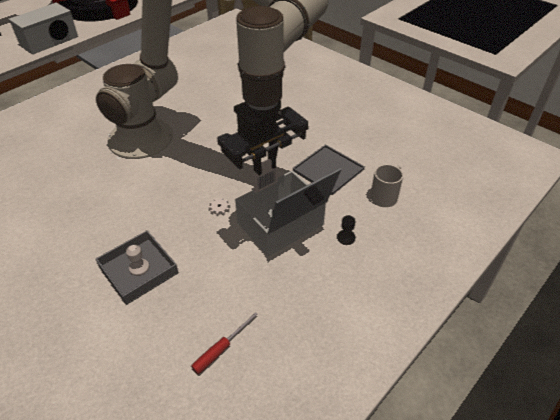

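View pics/wrist12.png

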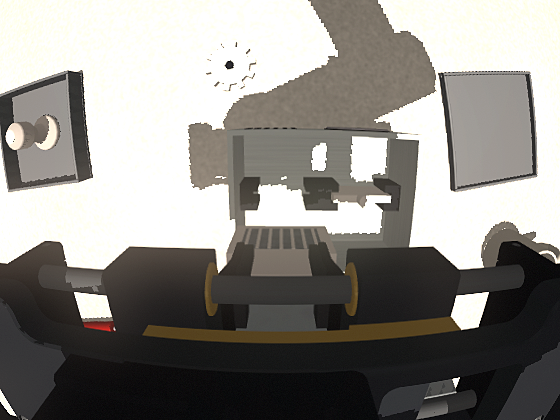

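The filter plate is held upright with its bottom at about 0.159 m. The blank is still seated at (360,193) and the filter's slot is empty. Carrying it over the dust tray.

Emit:
drive_tool --deltas '[{"dx": 0.003, "dy": 0.008, "dz": 0, "wx": 0, "wy": 0, "wz": 0}, {"dx": 0.009, "dy": 0.025, "dz": 0, "wx": 0, "wy": 0, "wz": 0}, {"dx": 0.017, "dy": 0.048, "dz": 0, "wx": 0, "wy": 0, "wz": 0}, {"dx": 0.025, "dy": 0.073, "dz": 0, "wx": 0, "wy": 0, "wz": 0}, {"dx": 0.033, "dy": 0.098, "dz": 0, "wx": 0, "wy": 0, "wz": 0}, {"dx": 0.041, "dy": 0.123, "dz": 0, "wx": 0, "wy": 0, "wz": 0}, {"dx": 0.049, "dy": 0.148, "dz": 0, "wx": 0, "wy": 0, "wz": 0}, {"dx": 0.057, "dy": 0.173, "dz": 0, "wx": 0, "wy": 0, "wz": 0}, {"dx": 0.064, "dy": 0.198, "dz": 0, "wx": 0, "wy": 0, "wz": 0}, {"dx": 0.071, "dy": 0.223, "dz": 0, "wx": 0, "wy": 0, "wz": 0}, {"dx": 0.078, "dy": 0.245, "dz": 0, "wx": 0, "wy": 0, "wz": 0}, {"dx": 0.083, "dy": 0.262, "dz": 0, "wx": 0, "wy": 0, "wz": 0}, {"dx": 0.086, "dy": 0.273, "dz": 0, "wx": 0, "wy": 0, "wz": 0}, {"dx": 0.087, "dy": 0.278, "dz": 0, "wx": 0, "wy": 0, "wz": 0}, {"dx": 0.087, "dy": 0.278, "dz": 0, "wx": 0, "wy": 0, "wz": 0}, {"dx": 0.087, "dy": 0.278, "dz": 0, "wx": 0, "wy": 0, "wz": 0}, {"dx": 0.087, "dy": 0.278, "dz": 0, "wx": 0, "wy": 0, "wz": 0}, {"dx": 0.087, "dy": 0.278, "dz": 0, "wx": 0, "wy": 0, "wz": 0}]'

```text
time_s: 21.8
tcp_pos: [0.5237, 0.2867, 0.2138]
ee_rot: [[-0.984, 0.179, 0.0], [0.179, 0.984, 0.0], [-0.0, 0.0, -1.0]]
wrist_force: [-0.6, -0.1, -0.7]
gripper_width: 0.343
```

Run:
```python
from h import *
s=r.sense();print(s['time_s'],s['tcp_pos'],s['gripper_width'],s['wrist_force'],s['joint_velocities'])
for n in ['scene','wrist','top']:
    im=cams.capture(n); cv2.imwrite(f"pics/{n}13.png",np.clip(im[:,:,::-1]*1.2,0,255).astype(np.uint8))
```

```text
21.8 [0.5237 0.2867 0.2138] 0.34259445697822494 [-0.645  -0.15   -0.7189] [ 0.0375  0.1368  0.0759 -0.1084  0.0415  0.0167]
```

View pics/scene13.png

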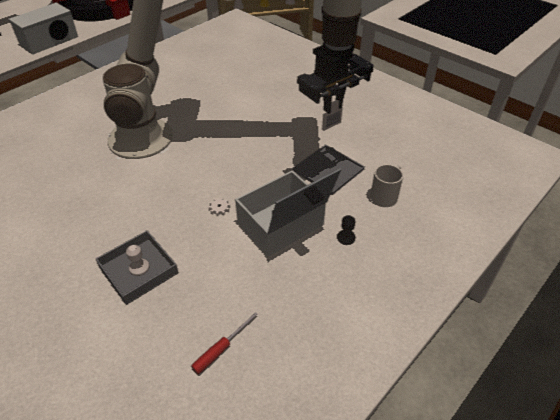

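View pics/wrist13.png

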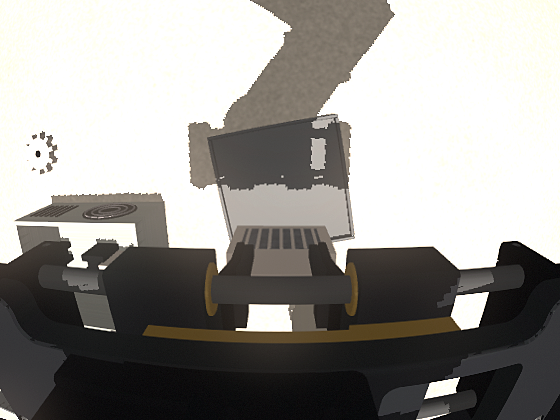

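View pics/top13.png

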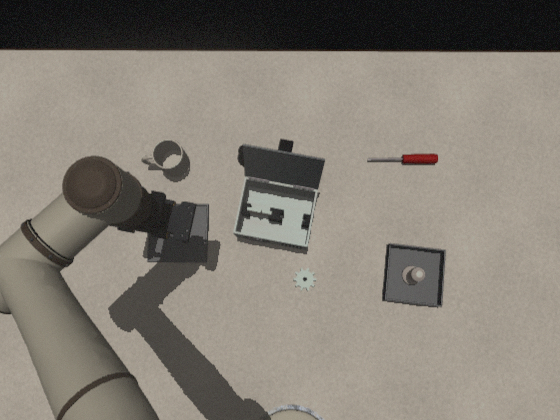

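All bystanders look unmoved, the figure stands in the tray, and the plate hangs upright over the dust tray. I'll check the flap angle numerically and then hand in.

Run:
```python
from h import *
for t in (1.35,1.6,1.75,1.85,1.9):
    print(t,[proj('top',B(.07-.14*np.cos(t),y,.09+.14*np.sin(t))) for y in(.09,-.09)])
s=r.sense();print(s['time_s'],s['tcp_pos'],s['gripper_width'],s['wrist_force'])
```

```text
1.35 [array([236.7834, 174.2148]), array([319.9488, 189.243 ])]
1.6 [array([239.8479, 158.2764]), array([322.8476, 173.1828])]
1.75 [array([241.8527, 149.3114]), array([324.4228, 164.089 ])]
1.85 [array([243.2195, 143.7545]), array([325.3748, 158.426 ])]
1.9 [array([243.9049, 141.1292]), array([325.8167, 155.742 ])]
21.95 [0.5236 0.287  0.2138] 0.34615504004789693 [-0.5125 -0.1639 -0.6104]
```

```bash
python3 -c "
from h import *
ticket.finish_job(); print(r.sense()['time_s'])"
```

```text
the job is handed in; nothing more can be done
the job is handed in; nothing more can be done
```

The job is done and handed in at about 22 s of the 72 s allowed. `finish_job` gives no verdict, so the result rests on my own checks.

**What I did:** I gripped the white figure by its head and stood it in the deeper tray. Then I swung the flap up by its tab, drew the filter plate straight up out of its -y slot, and held it over the dust tray.

**Departure from the brief:** I gripped the plate's tab on its 30 mm end faces, not across its 8 mm thickness. The gripper body, 190 mm wide along the jaws, would have hit the open flap otherwise.

**Last checks:**
- **Filter plate:** The tool is within about 1 mm of the dust tray's measured centre. The plate's underside is at about 0.16 m, worked out from the tool height. It looks upright, the gripper opening is steady at 30 mm, and the arm is still.
- **Flap:** Its edge in the top picture fits about 1.83 rad.
- **Blank plate:** In the pictures it was still seated after the pull.
- **Figure:** It stands released near the middle of the deeper tray.
- **Mug, screwdriver and gear:** All three look unmoved.

**Disagreement:** The wrist camera put the box about 2.5 mm further in +x than the top camera. I used a shift of 1.5 mm, and the filter tab then matched its predicted position to within about 1 pixel. No check failed.

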